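# Refit the cover of a heated bath under its hood

## Task

Put the loose rectangular cover back on the heated bath: tuck one short end under the hood at the rear of the bath, push it back against the sprung seal there until the front end clears the rim, then let the front down and press the cover so that it lies level and fully down in its recess. Do not force or slam it, leave the other things on the bench where they are, and let go at the end.

Things in the scene. Friction and masses are not known exactly. Their poses are not given: they have to be found in the camera images.
- bath: Cream heated bath, fixed, 260 (x) x 180 (y) mm, rim 100 mm high. Origin: centre of its underside; z up, +x to its rear (hood end), control panel at the front. Its top has a recess for the cover, open above except at the rear: front wall inner face at x = -85, side walls at y = +-62, a 12 mm wide ledge all round at z = 86 on which the cover rests; the rim stands 14 mm above the ledge.
- seat (a point): Point at ledge height where the centre of the fitted cover's underside belongs: 86 mm above the bath's origin; axes as the bath's. The cover is too long to drop in and too thick to slide in level over the front rim: its rear end goes in tilted down, about 8 to 16 degrees, and its front comes down only while the seal is held pushed back.
- hood_edge (a point): Middle of the lower front edge of the hood, a fixed plate 8 mm thick over the rear of the recess: 67 mm to the rear (+x) of the bath's origin, 107 mm above it, 21 mm above the ledge. The hood reaches back to x = 130 and is closed at the sides.
- seal_face (a point): Middle of the free position of the front face of the sprung rubber seal bar (96 mm wide, 18 mm high) under the hood: 82 mm to the rear of the bath's origin, 97 mm up; does not move with the bar. The bar yields at most 7 mm to the rear, against 2 N at first and 7 N at the end, then is solid. The fitted cover keeps it pushed back 3 mm or a little more.
- cover: Loose flat rectangular metal cover plate, 170 (x) x 120 (y) x 12 mm, about 0.4 kg, lying flat on the bench beside the bath. Origin: centre of its underside; z up. On its middle stands a black handle bar, 14 mm thick (x), 60 mm long (y), from z = 12 to z = 46 mm. It is the same both ways round: either short end may go under the hood.
- rings: Bystander: grey round block of stepped rings, 124 mm across, 42 mm high, origin under its centre. Stands on the other side of the bath from the cover.
- beaker: Bystander: glass beaker, 72 mm across, 90 mm high, origin under its centre.
- flask: Bystander: conical glass flask, 84 mm across, 124 mm high, origin under its centre.
- amber: Bystander: amber bottle, 72 mm across, 150 mm high, origin under its centre.
- jar: Bystander: white jar, 68 mm across, 85 mm high, origin under its centre.
- scraper: Bystander: steel scraper lying flat, 150 mm long along its x.
- corkring: Bystander: cork flask ring lying flat, 90 mm across, 25 mm high, origin under its centre.
Things that resemble listed ones, but are neither listed nor needed, are in the scene too. Leave any purple or turquoise look-alike of the cover alone.

How it is judged:
By the outcome, as a careful person would: the job done as asked, in the order asked, and still so for the second after the job is handed in, with the robot touching nothing.
It also fails if it takes over 62 s, if anything falls off the work surface, if the arm or the gripper's body presses on something with over 40 N, if the wrist force passes 120 N, or if a joint passes its speed limit or range.

## Robot

A 6-joint arm with a two-finger parallel gripper is mounted at the origin on the work surface. World frame = base frame: x ahead of the robot, y to its left, z up, the work surface at z = 0. Lengths are in m, angles in rad, forces in N, time in s.
With the tool pointing down it reaches from about 0.3 to 0.875 m from the base axis. Payload 6.4 kg.
Tool frame: the origin (TCP) lies midway between the tips of the shut fingers; the grasp point (between the pads) lies 19 mm behind it; z points along the fingers, y is the line along which they close (so a half turn about z gives the same grasp; the last joint's range is limited). The gripper opens to 85 mm and grips with 20 to 120 N. Pads are 22 mm wide; open, the fingers measure 114 mm over their backs; the gripper's body (76 mm by 85 mm) begins 54 mm behind the grasp point. The pads swing forward as they close: fully open they stand 13 mm farther back than shut.
Start: joints at [0.898, 0.181, 1.607, -0, 1.354, -0.206], TCP at [0.259, 0.514, 0.231] pointing down, gripper open.
Joint ranges: [-2.99, 2.99], [-0.89, 2.07], [0.3, 2.58], [-1.14, 4.28], [0, 2.63], [-3.12, 3.12]. Speed limits (rad/s): [2.57, 2.57, 3.01, 3.14, 3.14, 3.14].

## Interface

Orientations are given as a unit quaternion [w, x, y, z].
In Python, from bench import get_obs, camera, hand_in gives the robot as it stands.
- The arm moves only by the tool carry_out, never from a script. Its argument "plan" is a list that holds one entry, the list of rows, each a list of 7 numbers: the shift along the world's x, y, z in m, then the turn, a rotation vector about the world's x, y, z in rad, then the opening, from 0 (shut) to 1 (fully open). In form: [[[x, y, z, rx, ry, rz, hand], ...]]. A call has exactly 5 rows; each row is the pose to reach, as a shift and turn from the pose commanded when the call began; what a row does not reach only later rows make up. A row lasts 1/12 s, in which the tool goes at most 41.7 mm and 7.16 degrees, less where a joint would pass 70% of its speed; a pose out of reach is approached as far as the arm can. A call with a gripper value outside its range is refused whole. The fingers move at their own pace and stop on an object; the grip force is fixed at half the most. Time passes only in rows, so rows that repeat a pose let the fingers close, or fill a call up. It gives the time, the measured TCP pose, the force, the opening and the grip force at its end, in the units of the state.
- get_obs(): the state, without advancing time (a new reading comes with each control period).
- camera(name): name is "scene" or "side" or "wrist"; returns a dict with "pixels" (420x560x3 uint8, red, green, blue), "z_map" (420x560 float32, m along the optical axis (not along the pixel's ray), 0 where there is no reading), "camera_matrix" (3x3 intrinsics, pixels), "k1" (the pictures are not rectified: a ray, as slopes to the right and down, at radius r is drawn at 1 + k1 r^2 times it, then the intrinsics apply), "cam_to_world" (4x4, takes a point from camera to world coordinates). Camera axes: x right, y up, looking along -z (the intrinsics and any distortion apply to the point x, -y, -z); pixel columns grow to the right and rows downward; lengths in m; the calibration is good to about 2 mm. A picture is of the moment at which its call begins.
- hand_in(): hands the job in; it is judged then, once.
The state is a dict: "time_s": time; "q": joint angles; "dq": joint speeds; "joint_efforts": joint torques, N m; "eef_pos": TCP position; "eef_rot": TCP orientation; "wrist_force": force on the tool from outside, world axes, zero at the start; "torque": the same for the moment, N m; "opening": opening from 0.0 (shut) to 1.0 (fully open); "grasp_force": force on a finger pad.
Only numpy, scipy, OpenCV 4.12 (cv2) and the standard library are available. Lean on these libraries where they do the work, as an engineer would, in place of code of your own. Each camera call takes 0.05 s, during which the arm holds its last target. There are 200 camera calls.

## Working session

There is one attempt and no reset: what is moved stays moved. The work goes in short steps, Python scripts to look and compute and a tool call to move; the robot and the scene stay as the last step left them, time stands still between calls to the robot, and variables do not carry over. Pictures are saved under pics/ and viewed, at most 10 in all, crops included, and the job is handed in when it is done.

Besides the shell and the picture viewer there is one more tool, called after "Emit:" by a JSON object that holds its "fn" and its "kwargs", one argument or row to a line. carry_out: Moves the arm, as the interface text tells. Its arguments: {"type":"object","properties":{"plan":{"type":"array","items":{"type":"array","items":{"type":"array","items":{"type":"number"}}}}},"required":["plan"]}

```bash
mkdir -p pics; cat > h.py <<'E'
import numpy as np, cv2
from bench import get_obs, camera, hand_in
def shot(name, f=None):
    c=camera(name)
    if f: cv2.imwrite('pics/'+f, c['pixels'][:,:,::-1])
    K=c['camera_matrix']; H,W=c['z_map'].shape
    u,v=np.meshgrid(np.arange(W),np.arange(H))
    p=np.stack([u,v],-1).reshape(-1,1,2).astype(float)
    s=cv2.undistortPoints(p,K,np.array([c['k1'],0,0,0.])).reshape(H,W,2)
    z=c['z_map']
    P=np.stack([s[...,0]*z,-s[...,1]*z,-z],-1)
    T=c['cam_to_world']
    w=P@T[:3,:3].T+T[:3,3]; w[z==0]=np.nan
    return c,w
E
python3 - <<'E'
from h import *
o=get_obs(); print({k:np.round(v,3) for k,v in o.items()})
a,_=shot('scene','a.png'); b,_=shot('side','b.png')
E
```

```text
{'time_s': np.float64(0.0), 'q': array([ 0.898,  0.182,  1.608, -0.   ,  1.354, -0.206]), 'dq': array([ 0.   ,  0.   , -0.001,  0.001,  0.001,  0.001]), 'joint_efforts': array([ 0.0000e+00, -4.4488e+01, -3.5132e+01, -0.0000e+00,  9.0000e-03,
        0.0000e+00]), 'eef_pos': array([0.258, 0.513, 0.23 ]), 'eef_rot': array([-0.   ,  0.231,  0.973, -0.001]), 'wrist_force': array([ 0.34 , -0.119,  0.099]), 'torque': array([ 0.014, -0.022,  0.04 ]), 'grasp_force': np.float64(0.0), 'opening': np.float64(1.003)}
```

View pics/a.png

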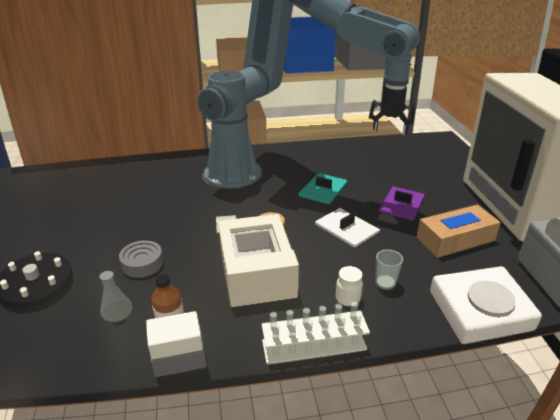

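View pics/b.png

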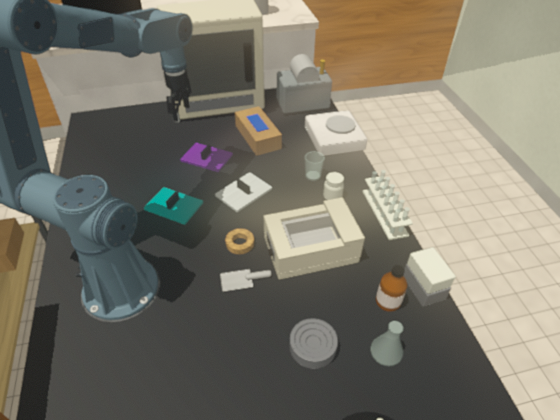

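The cover is the pale plate with a black bar (scene 347,227; side 243,191). The bath is at scene (257,258), with its hood away from the robot at about (262,282). The corkring and scraper lie between the bath and the robot. Next I measure both.

```bash
cat > m.py <<'E'
from h import *
def rect(p): 
    r=cv2.minAreaRect((p[:,:2]*1000).astype(np.float32)); return np.round(r[0],1),np.round(r[1],1),round(r[2],2)
for n,cb,bb in (('scene',(300,200,395,255),(205,205,305,310)),('side',(205,165,280,220),(255,190,370,280))):
    c,w=shot(n)
    x0,y0,x1,y1=cb; q=w[y0:y1,x0:x1].reshape(-1,3); px=c['pixels'][y0:y1,x0:x1].reshape(-1,3).astype(int)
    br=px.min(1)>120
    k=br&(abs(q[:,2]-.012)<.006); print(n,'cover top',rect(q[k]),np.nanmedian(q[k,2]),k.sum())
    k=(q[:,2]>.036)&(q[:,2]<.06); print('handle',rect(q[k]),np.nanmax(q[k,2]),k.sum())
    x0,y0,x1,y1=bb; q=w[y0:y1,x0:x1].reshape(-1,3)
    k=(q[:,2]>.095)&(q[:,2]<.125); print('rim',rect(q[k]),k.sum())
    h,e=np.histogram(q[:,2][~np.isnan(q[:,2])],bins=np.arange(0,.13,.003)); print([(round(a*1000),b) for a,b in zip(e,h) if b>60])
    k=(q[:,2]>.11)&(q[:,2]<.125); print('hood',rect(q[k]),k.sum())
E
python3 m.py
```

```text
scene cover top (array([435.2, 328.4]), array([175.8, 128.3]), 32.18) 0.011440078966518386 1022
handle (array([436.8, 330.2]), array([19.9, 64.6]), 29.91) 0.04928073728300908 79
rim (array([665.5,  20.3]), array([415.9, 181.2]), 2.01) 2743
[(0, np.int64(1599)), (3, np.int64(284)), (6, np.int64(69)), (12, np.int64(64)), (18, np.int64(68)), (21, np.int64(73)), (24, np.int64(111)), (27, np.int64(121)), (30, np.int64(205)), (33, np.int64(144)), (36, np.int64(90)), (39, np.int64(97)), (42, np.int64(89)), (45, np.int64(96)), (48, np.int64(86)), (51, np.int64(101)), (54, np.int64(93)), (57, np.int64(94)), (60, np.int64(103)), (63, np.int64(86)), (66, np.int64(95)), (69, np.int64(96)), (72, np.int64(97)), (75, np.int64(98)), (78, np.int64(99)), (81, np.int64(140)), (84, np.int64(293)), (87, np.int64(169)), (90, np.int64(120)), (93, np.int64(111)), (96, np.int64(468)), (99, np.int64(729)), (102, np.int64(170)), (105, np.int64(70)), (108, np.int64(75)), (111, np.int64(391)), (114, np.int64(733)), (117, np.int64(63))]
hood (array([692.3,  20.7]), array([ 71.1, 180.4]), 2.35) 1220
side cover top
[... 371 characters left out ...]
 np.int64(71)), (24, np.int64(91)), (27, np.int64(265)), (30, np.int64(385)), (33, np.int64(153)), (36, np.int64(112)), (39, np.int64(90)), (42, np.int64(94)), (45, np.int64(100)), (48, np.int64(117)), (51, np.int64(87)), (54, np.int64(104)), (57, np.int64(99)), (60, np.int64(95)), (63, np.int64(90)), (66, np.int64(87)), (69, np.int64(106)), (72, np.int64(112)), (75, np.int64(88)), (78, np.int64(94)), (81, np.int64(143)), (84, np.int64(223)), (87, np.int64(118)), (90, np.int64(101)), (93, np.int64(220)), (96, np.int64(648)), (99, np.int64(602)), (102, np.int64(101)), (108, np.int64(109)), (111, np.int64(432)), (114, np.int64(322))]
hood (array([689. ,  21.2]), array([ 64.9, 184.4]), 2.2) 858
```

Emit:
{"fn": "carry_out", "kwargs": {
  "plan": [
    [[0.024,-0.026,-0.01,0,0,-0.08,1],[0.048,-0.052,-0.02,0,0,-0.16,1],[0.072,-0.078,-0.03,0,0,-0.24,1],[0.096,-0.104,-0.04,0,0,-0.32,1],[0.12,-0.13,-0.05,0,0,-0.4,1]]
  ]
}}

```text
time_s: 0.62
eef_pos: [0.3794, 0.3822, 0.1808]
eef_rot: [0.0, 0.421, 0.907, 0.0]
wrist_force: [1.0, 0.0, -0.4]
opening: 1.0
grasp_force: 0.0
```

Emit:
{"fn": "carry_out", "kwargs": {
  "plan": [
    [[0.02,-0.02,-0.005,0,0,-0.06,1],[0.04,-0.04,-0.01,0,0,-0.12,1],[0.055,-0.056,-0.02,0,0,-0.15,1],[0.055,-0.056,-0.03,0,0,-0.15,1],[0.055,-0.056,-0.03,0,0,-0.15,1]]
  ]
}}

```text
time_s: 1.03
eef_pos: [0.4331, 0.326, 0.149]
eef_rot: [-0.001, 0.488, 0.873, -0.002]
wrist_force: [-0.4, 0.6, 1.2]
opening: 0.999
grasp_force: 0.0
```

```bash
python3 - <<'E'
from h import *
from scipy.spatial.transform import Rotation as R
o=get_obs(); print(o['time_s'],o['eef_pos'],R.from_quat(np.roll(o['eef_rot'],-1)).as_matrix().round(3))
c,w=shot('wrist','w1.png')
px=c['pixels'].reshape(-1,3).astype(int);q=w.reshape(-1,3)
near=np.hypot(q[:,0]-.434,q[:,1]-.328)<.12
def rect(p): 
    r=cv2.minAreaRect((p[:,:2]*1000).astype(np.float32)); return np.round(r[0],1),np.round(r[1],1),round(r[2],2)
k=near&(abs(q[:,2]-.012)<.004)&(px.min(1)>110);print(rect(q[k]),np.median(q[k,2]),k.sum())
k=near&(abs(q[:,2]-.046)<.004);print(rect(q[k]),np.median(q[k,2]),k.sum())
E
```

```text
1.0333 [0.43306734 0.32602561 0.14898189] [[-0.524  0.852 -0.004]
 [ 0.852  0.524 -0.001]
 [ 0.001 -0.004 -1.   ]]
(array([432. , 331.7]), array([170. , 119.9]), 32.1) 0.011664452272371617 29667
(array([431.8, 331.6]), array([13.8, 59.4]), 32.2) 0.04553774064439094 1636
```

View pics/w1.png

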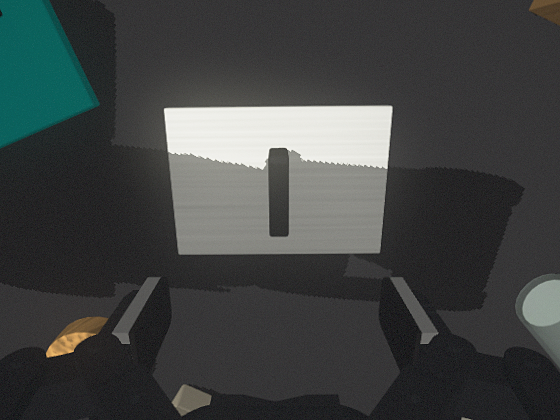

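The wrist view shows the cover centred at about (279,180), square to the fingers, with its size and height matching the values given. I go down and grip.

Emit:
{"fn": "carry_out", "kwargs": {
  "plan": [
    [[0,0.002,-0.035,0,0,0.01,1],[0,0.004,-0.07,0,0,0.01,1],[0,0.004,-0.1,0,0,0.01,1],[0,0.004,-0.12,0,0,0.01,1],[0,0.004,-0.131,0,0,0.01,1]]
  ]
}}

```text
time_s: 1.5
eef_pos: [0.4312, 0.3318, 0.0178]
eef_rot: [-0.001, 0.481, 0.876, -0.002]
wrist_force: [-0.3, -0.2, 0.2]
opening: 1.001
grasp_force: 0.0
```

Emit:
{"fn": "carry_out", "kwargs": {
  "plan": [
    [[0,0,0,0,0,0,0.6],[0,0,0,0,0,0,0.3],[0,0,0,0,0,0,0],[0,0,0,0,0,0,0],[0,0,0,0,0,0,0]]
  ]
}}

```text
time_s: 1.92
eef_pos: [0.4349, 0.3321, 0.0219]
eef_rot: [0.001, 0.482, 0.876, 0.001]
wrist_force: [0.5, 0.4, 0.3]
opening: 0.297
grasp_force: 0.0
```

Emit:
{"fn": "carry_out", "kwargs": {
  "plan": [
    [[0,0,0,0,0,0,0],[0,0,0,0,0,0,0],[0,0,0,0,0,0,0],[0,0,0,0,0,0,0],[0,0,0,0,0,0,0]]
  ]
}}

```text
time_s: 2.33
eef_pos: [0.4345, 0.3318, 0.0216]
eef_rot: [0.0, 0.482, 0.876, 0.001]
wrist_force: [-2.0, -0.7, 6.7]
opening: 0.15
grasp_force: 60.9
```

Emit:
{"fn": "carry_out", "kwargs": {
  "plan": [
    [[0,0,0.008,0,0,0,0],[0,0,0.025,0,0,0,0],[0,0,0.055,0,0,0,0],[0,0,0.09,0,0,0,0],[0,0,0.12,0,0,0,0]]
  ]
}}

```text
time_s: 2.75
eef_pos: [0.4331, 0.3311, 0.1417]
eef_rot: [-0.0, 0.482, 0.876, -0.0]
wrist_force: [1.3, 0.6, -4.3]
opening: 0.148
grasp_force: 59.3
```

Emit:
{"fn": "carry_out", "kwargs": {
  "plan": [
    [[0.005,-0.015,0.03,0,0,-0.03,0],[0.015,-0.04,0.06,0,0,-0.09,0],[0.025,-0.065,0.085,0,0,-0.15,0],[0.035,-0.09,0.1,0,0,-0.2,0],[0.045,-0.12,0.1,0,0,-0.25,0]]
  ]
}}

```text
time_s: 3.17
eef_pos: [0.4807, 0.2114, 0.2449]
eef_rot: [0.002, 0.588, 0.809, 0.003]
wrist_force: [1.5, 0.6, -5.0]
opening: 0.147
grasp_force: 59.4
```

Emit:
{"fn": "carry_out", "kwargs": {
  "plan": [
    [[0.015,-0.04,0,0,0,-0.06,0],[0.03,-0.08,0,0,0,-0.12,0],[0.045,-0.12,0,0,0,-0.18,0],[0.06,-0.16,0,0,0,-0.24,0],[0.068,-0.18,0,0,0,-0.27,0]]
  ]
}}

```text
time_s: 3.58
eef_pos: [0.547, 0.0276, 0.2402]
eef_rot: [0.0, 0.693, 0.721, -0.001]
wrist_force: [0.2, 0.7, -3.6]
opening: 0.151
grasp_force: 59.3
```

Emit:
{"fn": "carry_out", "kwargs": {
  "plan": [
    [[0,-0.008,0,0,0,0,0],[0,-0.012,0,0,0,0,0],[0,-0.012,0,0,0,0,0],[0,-0.012,0,0,0,0,0],[0,-0.012,0,0,0,0,0]]
  ]
}}

```text
time_s: 4.0
eef_pos: [0.5462, 0.021, 0.2402]
eef_rot: [-0.0, 0.691, 0.723, 0.0]
wrist_force: [0.2, 0.1, -3.9]
opening: 0.147
grasp_force: 59.3
```

```bash
python3 - <<'E'
from h import *
from scipy.spatial.transform import Rotation as R
o=get_obs(); print(o['time_s'],o['eef_pos'],R.from_quat(np.roll(o['eef_rot'],-1)).as_matrix().round(3),o['wrist_force'],o['torque'])
for n in('wrist','scene','side'):
    c,w=shot(n,n+'2.png'); np.savez('pics/'+n+'2.npz',w=w,p=c['pixels'])
a=cv2.imread('pics/wrist2.png');b=cv2.imread('pics/scene2.png')[120:320,130:420];d=cv2.imread('pics/side2.png')[80:300,150:420]
s=np.zeros((600,800,3),np.uint8); s[:315,:420]=cv2.resize(a,(420,315)); s[:260,423:800]=cv2.resize(b,(377,260)); s[265:573,423:800]=cv2.resize(d,(377,308));cv2.imwrite('pics/m2.png',s)
E
```

```text
4.0 [0.54621827 0.02095625 0.24024082] [[-0.046  0.999 -0.   ]
 [ 0.999  0.046  0.001]
 [ 0.001 -0.    -1.   ]] [ 0.23905874  0.07177719 -3.85602746] [ 0.00995089  0.00368061 -0.0079615 ]
```

View pics/m2.png

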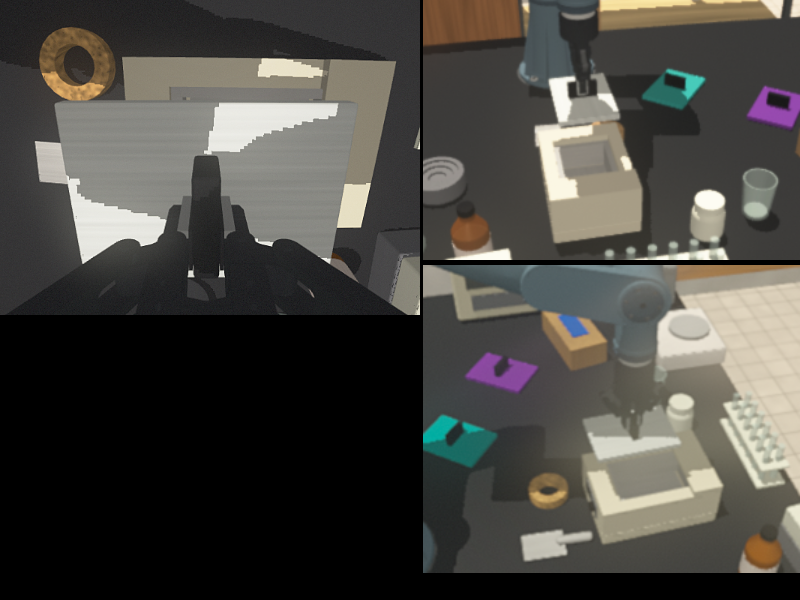

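The cover hangs level and square (wrist tile, front edge 55,102 to 355,102). The bath lies below it, with the hood to the right. I measure both in the same wrist cloud.

```bash
cat > f.py <<'E'
from h import *
import sys
d=np.load(sys.argv[1]); w=d['w']; q=w.reshape(-1,3); q=q[~np.isnan(q[:,0])]
def line(pts,ax,lo,hi,bins,far):  # edge: for each bin along ax take extreme of other axis
    o=1-ax; e=[]
    for b0 in np.linspace(lo,hi,bins,endpoint=False):
        s=pts[(pts[:,ax]>=b0)&(pts[:,ax]<b0+(hi-lo)/bins)]
        if len(s)>5: e.append((b0+(hi-lo)/bins/2,(np.percentile(s[:,o],98) if far>0 else np.percentile(s[:,o],2))))
    e=np.array(e)
    if len(e)<4: return None
    p=np.polyfit(e[:,0],e[:,1],1); r=e[:,1]-np.polyval(p,e[:,0]); k=abs(r)<max(.0015,np.median(abs(r))*2)
    p=np.polyfit(e[k,0],e[k,1],1); return np.degrees(np.arctan(p[0])).round(2),p,k.sum(),len(e)
h,e=np.histogram(q[:,2],bins=np.arange(.07,.26,.004)); print([(round(a*1000),int(b)) for a,b in zip(e,h) if b>300])
c=q[(abs(q[:,2]-float(sys.argv[2]))<.005)]
print('cover z',np.median(c[:,2]),'ext',np.percentile(c,[.5,99.5],axis=0)[:,:2].round(4).tolist(),cv2.minAreaRect((c[:,:2]*1000).astype(np.float32)))
r=q[(abs(q[:,2]-.1)<.004)]; print('rim ext',np.percentile(r,[.5,99.5],axis=0).round(4).tolist())
hd=q[(abs(q[:,2]-.115)<.004)]; print('hood ext',np.percentile(hd,[.5,99.5],axis=0).round(4).tolist())
print('cover +y edge',line(c,0,.47,.62,15,1))
print('bath +y edge',line(np.r_[r,hd],0,.48,.7,22,1))
print('bath front',line(r,1,.06,.1,10,-1)); print('cover front',line(c,1,0.02,.08,10,-1)); print('cover rear',line(c,1,0.02,.08,10,1))
print('hood front',line(hd,1,-.02,.1,12,-1)); print('hood rear',line(hd,1,-.05,.1,12,1))
print('recess +y',line(r,0,.52,.64,12,-1))
E
python3 f.py pics/wrist2.npz .232
```

```text
[(82, 2230), (86, 1065), (94, 344), (98, 11483), (110, 1973), (114, 8812), (218, 386), (222, 480), (226, 24479), (230, 38912), (246, 366), (250, 419), (254, 451)]
cover z 0.23017714884473217 ext [[0.4613, -0.0214], [0.6296, 0.0837]] ((545.9257202148438, 21.835086822509766), (170.59266662597656, 120.66048431396484), 2.6539316177368164)
rim ext [[0.4618, -0.2038, 0.0971], [0.841, 0.1098, 0.103]]
hood ext [[0.6573, -0.065, 0.1124], [0.7248, 0.112, 0.1164]]
cover +y edge (np.float64(2.65), array([0.04622955, 0.05574371]), np.int64(15), 15)
bath +y edge (np.float64(1.9), array([0.03315808, 0.08873108]), np.int64(22), 22)
bath front (np.float64(4.53), array([0.0791909 , 0.45727083]), np.int64(10), 10)
cover front (np.float64(-0.93), array([-0.01626353,  0.46440664]), np.int64(10), 10)
cover rear (np.float64(-2.85), array([-0.04970779,  0.62822238]), np.int64(10), 10)
hood front (np.float64(-19.98), array([-0.36349402,  0.70029822]), np.int64(12), 12)
hood rear (np.float64(-2.32), array([-0.04051322,  0.7236013 ]), np.int64(12), 12)
recess +y (np.float64(2.19), array([0.03825248, 0.05890526]), np.int64(12), 12)
```

```bash
python3 - <<'E'
import numpy as np,cv2
for n in('scene','side','wrist'):
    d=np.load(f'pics/{n}2.npz'); q=d['w'].reshape(-1,3); px=d['p'].reshape(-1,3).astype(int)
    k=(abs(q[:,2]-.2305)<.008)&(abs(q[:,0]-.545)<.11)&(abs(q[:,1]-.02)<.08)&(px.min(1)>(60 if n=='wrist' else 90))
    p=q[k]; A=np.c_[p[:,:2],np.ones(len(p))]; s=np.linalg.lstsq(A,p[:,2],rcond=None)[0]
    print(n,k.sum(),cv2.minAreaRect((p[:,:2]*1000).astype(np.float32)),np.median(p[:,2]),'slopes deg',np.degrees(s[:2]).round(2))
    b=q[((abs(q[:,2]-.1)<.005)|(abs(q[:,2]-.115)<.005))&(abs(q[:,0]-.59)<.16)&(abs(q[:,1]-.02)<.12)]
    yy=b[:,1]-.0367*(b[:,0]-.593); 
    for s in(.69,):
        t=b[(abs(b[:,0]-s)<.03)]; t=t[:,1]-.0367*(t[:,0]-.593); print('hood y ext',np.percentile(t,[1,99]).round(4))
    xx=b[:,0]+.0367*(b[:,1]-.0187); m=(b[:,1]>.085); print('x ext, y>.085',np.percentile(xx[m],[1,99]).round(4),m.sum())
E
```

```text
scene 1279 ((548.932373046875, 20.60533905029297), (177.66790771484375, 120.76961517333984), 2.655698299407959) 0.23034772433724615 slopes deg [-0.63  0.06]
hood y ext [-0.0717  0.1061]
x ext, y>.085 [0.4687 0.7263] 485
side 1581 ((545.799560546875, 18.500354766845703), (171.72900390625, 124.73312377929688), 1.3202488422393799) 0.22948626765231273 slopes deg [-0.11  0.37]
hood y ext [-0.0741  0.1033]
x ext, y>.085 [0.4651 0.7201] 100
wrist 63862 ((545.925537109375, 21.835792541503906), (170.5907745361328, 120.66242980957031), 2.6526570320129395) 0.23016864087676556 slopes deg [-0.04 -0.14]
hood y ext [-0.0671  0.1081]
x ext, y>.085 [0.4667 0.7213] 12178
```

Emit:
{"fn": "carry_out", "kwargs": {
  "plan": [
    [[0,-0.002,-0.01,-0.002,0.05,-0.005,0],[0,-0.004,-0.025,-0.004,0.1,-0.01,0],[0,-0.005,-0.05,-0.006,0.15,-0.01,0],[0.01,-0.005,-0.07,-0.006,0.175,-0.01,0],[0.015,-0.0045,-0.085,-0.006,0.175,-0.01,0]]
  ]
}}

```text
time_s: 4.57
eef_pos: [0.5622, 0.0156, 0.1532]
eef_rot: [-0.062, 0.692, 0.717, -0.063]
wrist_force: [-0.8, -1.3, -4.5]
opening: 0.15
grasp_force: 59.4
```

Emit:
{"fn": "carry_out", "kwargs": {
  "plan": [
    [[0,0,0,0,0,0,0],[0,0,0,0,0,0,0],[0,0,0,0,0,0,0],[0,0,0,0,0,0,0],[0,0,0,0,0,0,0]]
  ]
}}

```text
time_s: 4.98
eef_pos: [0.5623, 0.015, 0.157]
eef_rot: [-0.06, 0.692, 0.716, -0.062]
wrist_force: [-0.5, -0.3, -3.8]
opening: 0.147
grasp_force: 59.4
```

```bash
cat > g.py <<'E'
import sys
from h import *
from scipy.spatial.transform import Rotation as R
tag=sys.argv[1]
o=get_obs(); M=R.from_quat(np.roll(o['eef_rot'],-1)).as_matrix(); print(o['time_s'],o['eef_pos'].round(4),M[:,2].round(3),o['wrist_force'].round(1))
for n in('wrist','scene','side'):
    c,w=shot(n,n+tag+'.png'); np.savez(f'pics/{n}{tag}.npz',w=w,p=c['pixels'])
a=cv2.imread(f'pics/wrist{tag}.png');b=cv2.imread(f'pics/scene{tag}.png')[190:310,190:330];d=cv2.imread(f'pics/side{tag}.png')[170:280,240:380]
s=np.zeros((600,800,3),np.uint8); s[:300,:400]=cv2.resize(b,(400,300)); s[:300,400:]=cv2.resize(d,(400,300)); s[300:,:400]=cv2.resize(a,(400,300)); s[300:,400:]=cv2.resize(a[60:260,180:540],(400,300)); cv2.imwrite(f'pics/m{tag}.png',s)
# cover plane: RANSAC-free fit near expected tilted plane through wrist cloud
d=np.load(f'pics/wrist{tag}.npz'); q=d['w'].reshape(-1,3); q=q[~np.isnan(q[:,0])]
up=-M[:,2]; ctr=o['eef_pos']-up*.010
for i in range(3):
    dist=(q-ctr)@up; k=(abs(dist)<(.006,.004,.002)[i])&(np.linalg.norm(q-ctr,axis=1)<.11); p=q[k]
    m=p.mean(0); up=np.linalg.svd(p-m,full_matrices=False)[2][2]; up*=np.sign(up[2]); ctr=m
ex=np.array([1,.0367,0]); ex-=up*(up@ex); ex/=np.linalg.norm(ex); ey=np.cross(up,ex)
uv=np.c_[(p-m)@ex,(p-m)@ey]*1000; r=cv2.minAreaRect(uv.astype(np.float32))
C=m+(r[0][0]*ex+r[0][1]*ey)/1000-up*.012
B=np.array([.5935,.0187,.086]); e1=np.array([1,.0367,0]);e1/=np.linalg.norm(e1); e2=np.array([-e1[1],e1[0],0])
L=lambda P:np.round(1000*np.array([(P-B)@e1,(P-B)@e2,(P-B)[2]]),1)
print('size',np.round(r[1],1),'yaw rel',round(r[2],2),'tilt',np.degrees(np.arctan2(up@e1,up[2])).round(2),'roll',np.degrees(up@e2).round(2),'C local',L(C),'rear bottom',L(C+.085*ex),'front bottom',L(C-.085*ex))
E
python3 g.py 3
```

```text
4.9833 [0.5623 0.015  0.157 ] [-0.171 -0.006 -0.985] [-0.5 -0.3 -3.8]
size [120.3 170.4] yaw rel 89.82 tilt 9.9 roll -0.06 C local [-35.1  -1.6  49.2] rear bottom [48.6 -1.6 34.6] front bottom [-118.9   -1.6   63.8]
```

View pics/m3.png

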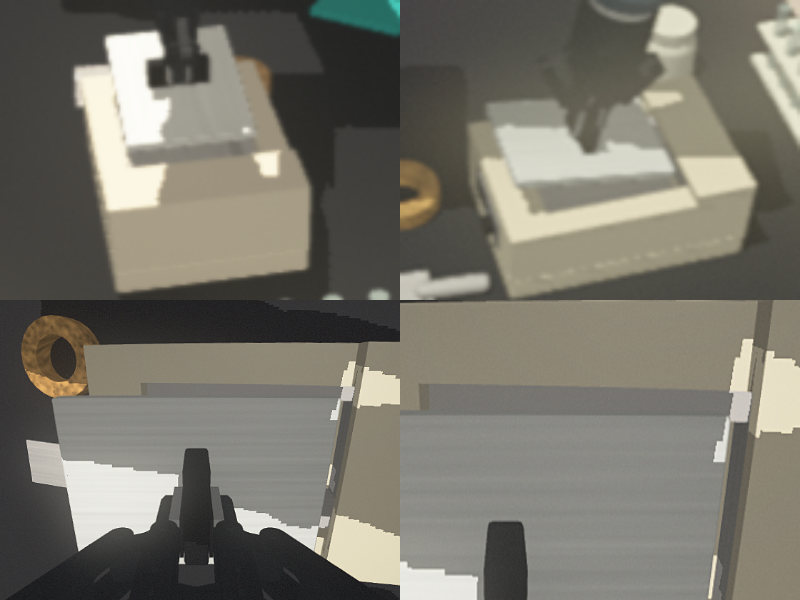

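The cover is tilted over the recess, with its rear end just ahead of the hood (lower-right tile, rear edge near x 725, hood edge near 745). The recess side wall is visible above it, so I refine the lateral gap from that.

```bash
python3 - <<'E'
import numpy as np
q=np.load('pics/wrist3.npz')['w'].reshape(-1,3); q=q[~np.isnan(q[:,0])]
B=np.array([.5935,.0187,.086]); e1=np.array([1,.0367,0]);e1/=np.linalg.norm(e1); e2=np.array([-e1[1],e1[0],0])
l=np.c_[(q-B)@e1,(q-B)@e2,q[:,2]-.086]*1000
r=l[(abs(l[:,2]-14)<2.5)]
for x in range(-70,61,20):
    s=r[(abs(r[:,0]-x)<8)&(r[:,1]>50)]; print(x,len(s),'rim y',np.percentile(s[:,1],[0,3,97,100]).round(1),np.median(s[:,2]).round(1))
h=l[(abs(l[:,2]-29)<2.5)]
for y in range(-20,90,15):
    s=h[(abs(h[:,1]-y)<6)&(h[:,0]>40)]
    if len(s)>20: print(y,len(s),'hood x',np.percentile(s[:,0],[0,3,97,100]).round(1),np.median(s[:,2]).round(1))
s=h[(h[:,0]>85)&(h[:,0]<110)];print('hood y',np.percentile(s[:,1],[97,99,100]).round(1))
s=r[(r[:,1]>70)];print('front x',np.percentile(s[:,0],[0,1,3]).round(1))
E
```

```text
-70 1555 rim y [62.4 63.1 89.3 90.2] 13.6
-50 1645 rim y [62.2 63.3 89.4 90.1] 13.6
-30 1724 rim y [62.3 63.1 89.2 90.1] 13.6
-10 1823 rim y [62.2 63.2 89.5 90.1] 13.6
10 1902 rim y [62.3 63.2 89.4 90. ] 13.6
30 1992 rim y [62.1 63.1 89.4 90.4] 13.6
50 2067 rim y [62.1 63.  89.4 90. ] 13.6
-20 1810 hood x [ 66.3  67.5 107.9 109.9] 28.6
-5 1776 hood x [ 66.1  67.4 104.3 106.7] 28.6
10 1766 hood x [ 65.9  66.9 100.9 103.4] 28.6
25 1735 hood x [66.1 67.  97.6 99.7] 28.6
40 1651 hood x [66.1 67.2 94.3 96.7] 28.6
55 1584 hood x [66.2 67.  91.2 93.5] 28.6
70 1497 hood x [65.8 67.  88.2 90.2] 28.6
85 1288 hood x [66.1 66.9 85.3 87.1] 28.6
hood y [65.2 75.  87.9]
front x [-130.6 -127.5 -122.2]
```

Emit:
{"fn": "carry_out", "kwargs": {
  "plan": [
    [[0.005,0.002,-0.006,0,0,0.003,0],[0.009,0.002,-0.014,0,0,0.003,0],[0.009,0.002,-0.021,0,0,0.003,0],[0.009,0.002,-0.026,0,0,0.003,0],[0.009,0.002,-0.028,0,0,0.003,0]]
  ]
}}

```text
time_s: 5.55
eef_pos: [0.5697, 0.0172, 0.1254]
eef_rot: [-0.062, 0.691, 0.717, -0.064]
wrist_force: [-0.2, -0.2, -4.6]
opening: 0.153
grasp_force: 59.5
```

Emit:
{"fn": "carry_out", "kwargs": {
  "plan": [
    [[0.003,0,-0.001,0,0,0,0],[0.006,0,-0.002,0,0,0,0],[0.009,0.0003,-0.003,0,0,0,0],[0.012,0.0005,-0.003,0,0,0,0],[0.014,0.0005,-0.003,0,0,0,0]]
  ]
}}

```text
time_s: 5.97
eef_pos: [0.5855, 0.0175, 0.1246]
eef_rot: [-0.061, 0.691, 0.717, -0.062]
wrist_force: [-0.2, -0.2, -2.9]
opening: 0.15
grasp_force: 59.5
```

```bash
python3 g.py 4
```

```text
5.9667 [0.5855 0.0175 0.1246] [-0.173 -0.006 -0.985] [-0.2 -0.2 -2.9]
size [165.4 150. ] yaw rel 0.0 tilt 10.1 roll 0.17 C local [-14.4  15.2  17.2] rear bottom [69.3 15.2  2.3] front bottom [-98.1  15.3  32.1]
```

```bash
cat >> g.py <<'E'
l=np.c_[(p-B)@e1,(p-B)@e2,p[:,2]-B[2]]*1000
up_l=np.array([up@e1,up@e2,up[2]])
s=l[(l[:,2]>20.5)|(l[:,0]<-89)] if up@e1>.05 else l[(abs(l[:,1])<61.8)&(l[:,0]>-86)]
print('visible: +y edge',[np.percentile(s[abs(s[:,0]-x)<8,1],98).round(1) for x in (-75,-60,-45)], 'front x top',[np.percentile(s[abs(s[:,1]-y)<8,0],2).round(1) for y in(-20,0,20,40)],
 'ledge-relative bottom z at xr=%d:'%82, round(float(((m-B)*1000)[2]+.4-(82-((m-B)@e1)*1000)*up_l[0]/up_l[2]-12/up_l[2]),1))
E
python3 g.py 5
```

```text
6.1167 [0.585  0.0175 0.1245] [-0.174 -0.006 -0.985] [-0.4 -0.5 -4.2]
size [166.4 149.2] yaw rel 0.24 tilt 10.11 roll 0.18 C local [-14.4  15.3  17.1] rear bottom [69.2 15.3  2.1] front bottom [-98.1  15.4  32. ]
visible: +y edge [np.float64(58.9), np.float64(58.8), np.float64(58.8)] front x top [np.float64(-91.9), np.float64(-91.5), np.float64(-91.1), np.float64(-90.8)] ledge-relative bottom z at xr=82: 0.2
```

View pics/m5.png

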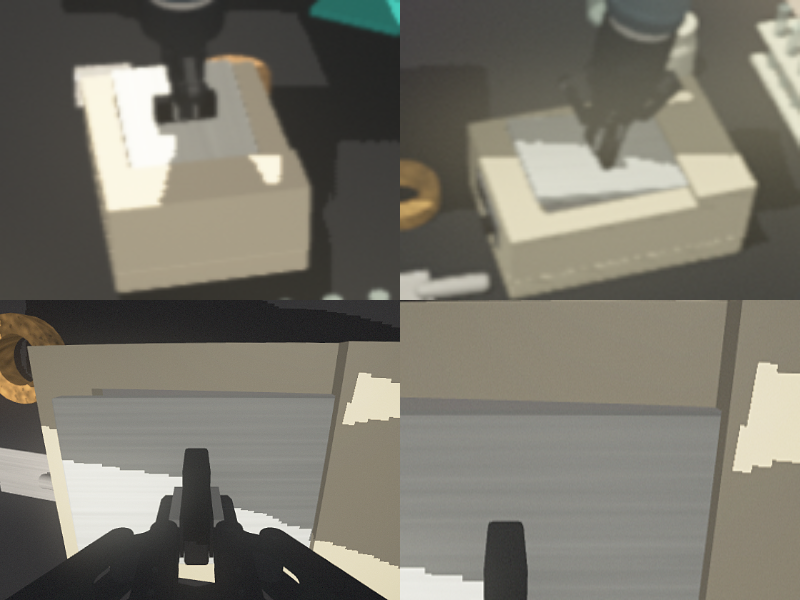

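The rear end is under the hood (lower-right tile, cover edge meets the hood at about 720,410), and the side gap is even. I raise it 2 mm, then advance to the seal watching the force.

Emit:
{"fn": "carry_out", "kwargs": {
  "plan": [
    [[0,0,0.001,0,0,0,0],[0.001,0,0.002,0,0,0,0],[0.003,0,0.002,0,0,0,0],[0.005,0,0.002,0,0,0,0],[0.006,0,0.002,0,0,0,0]]
  ]
}}

```text
time_s: 6.68
eef_pos: [0.5912, 0.0175, 0.1264]
eef_rot: [-0.061, 0.691, 0.717, -0.063]
wrist_force: [-1.2, 0.4, -4.2]
opening: 0.155
grasp_force: 59.5
```

Emit:
{"fn": "carry_out", "kwargs": {
  "plan": [
    [[0.0006,0,0,0,0,0,0],[0.0012,0,0,0,0,0,0],[0.0018,0,0,0,0,0,0],[0.002,0,0,0,0,0,0],[0.002,0,0,0,0,0,0]]
  ]
}}

```text
time_s: 7.1
eef_pos: [0.5928, 0.0175, 0.1262]
eef_rot: [-0.061, 0.691, 0.717, -0.063]
wrist_force: [-0.1, 0.6, -4.4]
opening: 0.147
grasp_force: 59.5
```

Emit:
{"fn": "carry_out", "kwargs": {
  "plan": [
    [[0.0006,0,0,0,0,0,0],[0.0012,0,0,0,0,0,0],[0.0018,0,0,0,0,0,0],[0.002,0,0,0,0,0,0],[0.002,0,0,0,0,0,0]]
  ]
}}

```text
time_s: 7.52
eef_pos: [0.5944, 0.0175, 0.1262]
eef_rot: [-0.061, 0.691, 0.717, -0.063]
wrist_force: [-1.6, 0.1, -2.6]
opening: 0.152
grasp_force: 59.6
```

```bash
python3 g.py 6
```

```text
7.5167 [0.5944 0.0175 0.1262] [-0.175 -0.006 -0.985] [-1.6  0.1 -2.6]
size [156.1 149.5] yaw rel 0.44 tilt 10.09 roll -0.07 C local [-10.4  14.6  19.8] rear bottom [73.3 14.6  4.9] front bottom [-94.1  14.5  34.7]
visible: +y edge [np.float64(58.3), np.float64(58.6), np.float64(58.5)] front x top [np.float64(-82.3), np.float64(-81.9), np.float64(-81.6), np.float64(-81.2)] ledge-relative bottom z at xr=82: 3.8
```

Emit:
{"fn": "carry_out", "kwargs": {
  "plan": [
    [[0.0006,0,0,0,0,0,0],[0.0012,0,0,0,0,0,0],[0.0018,0,0,0,0,0,0],[0.002,0,0,0,0,0,0],[0.002,0,0,0,0,0,0]]
  ]
}}

```text
time_s: 8.08
eef_pos: [0.5966, 0.0176, 0.1262]
eef_rot: [-0.061, 0.691, 0.717, -0.063]
wrist_force: [-3.7, 0.2, -1.8]
opening: 0.15
grasp_force: 59.7
```

Emit:
{"fn": "carry_out", "kwargs": {
  "plan": [
    [[0.0005,0,0,0,0,0,0],[0.001,0,0,0,0,0,0],[0.001,0,0,0,0,0,0],[0.001,0,0,0,0,0,0],[0.001,0,0,0,0,0,0]]
  ]
}}

```text
time_s: 8.5
eef_pos: [0.5976, 0.0176, 0.1262]
eef_rot: [-0.061, 0.691, 0.717, -0.063]
wrist_force: [-3.6, 2.2, -2.4]
opening: 0.151
grasp_force: 59.6
```

Emit:
{"fn": "carry_out", "kwargs": {
  "plan": [
    [[0.0005,0,0,0,0,0,0],[0.001,0,0,0,0,0,0],[0.001,0,0,0,0,0,0],[0.001,0,0,0,0,0,0],[0.001,0,0,0,0,0,0]]
  ]
}}

```text
time_s: 8.92
eef_pos: [0.5985, 0.0176, 0.1262]
eef_rot: [-0.061, 0.691, 0.717, -0.063]
wrist_force: [-5.3, 0.4, -2.2]
opening: 0.151
grasp_force: 59.7
```

```bash
python3 g.py 7; python3 -c "
from h import *
F=[]
for i in range(4): camera('side'); F.append(get_obs()['wrist_force'])
print(np.mean(F,0).round(2),np.std(F,0).round(2))"
```

```text
8.9167 [0.5985 0.0176 0.1262] [-0.175 -0.006 -0.985] [-5.3  0.4 -2.2]
size [151.3 150.4] yaw rel 0.11 tilt 10.1 roll -0.09 C local [-8.7 14.8 20.2] rear bottom [75.  14.8  5.3] front bottom [-92.4  14.7  35.1]
visible: +y edge [np.float64(58.2), np.float64(58.5), np.float64(58.4)] front x top [np.float64(-78.4), np.float64(-77.9), np.float64(-77.5), np.float64(-77.2)] ledge-relative bottom z at xr=82: 4.5
[-5.15  1.74 -1.98] [0.4  0.36 0.1 ]
```

Seal contact reads about 5 N, which is about 4.4 mm of push. I let the front down in stages, holding the rear end back.

Emit:
{"fn": "carry_out", "kwargs": {
  "plan": [
    [[-0.0001,0,-0.002,0.0007,-0.02,0,0],[-0.0003,0,-0.0042,0.0014,-0.04,0,0],[-0.0005,0,-0.0064,0.0021,-0.06,0,0],[-0.0007,0,-0.0085,0.003,-0.08,0,0],[-0.0007,0,-0.0093,0.003,-0.087,0,0]]
  ]
}}

```text
time_s: 9.68
eef_pos: [0.5974, 0.0174, 0.1169]
eef_rot: [-0.031, 0.693, 0.719, -0.032]
wrist_force: [-6.2, -0.4, -0.7]
opening: 0.151
grasp_force: 60.0
```

```bash
python3 g.py 8; python3 -c "
from h import *
F=[]
for i in range(4): camera('side'); F.append(get_obs()['wrist_force'])
print(np.mean(F,0).round(2),np.std(F,0).round(2))"
```

```text
9.6833 [0.5974 0.0174 0.1169] [-0.088 -0.003 -0.996] [-6.2 -0.4 -0.7]
size [150.  152.7] yaw rel 89.99 tilt 5.17 roll 0.61 C local [-7.2 15.2  9.6] rear bottom [77.4 15.1  1.9] front bottom [-91.9  15.3  17.2]
visible: +y edge [np.float64(58.1), np.float64(58.4), np.float64(58.3)] front x top [np.float64(-80.1), np.float64(-79.9), np.float64(-79.7), np.float64(-79.4)] ledge-relative bottom z at xr=82: 1.8
[-6.29  0.82 -2.03] [0.17 0.38 0.23]
```

View pics/m8.png

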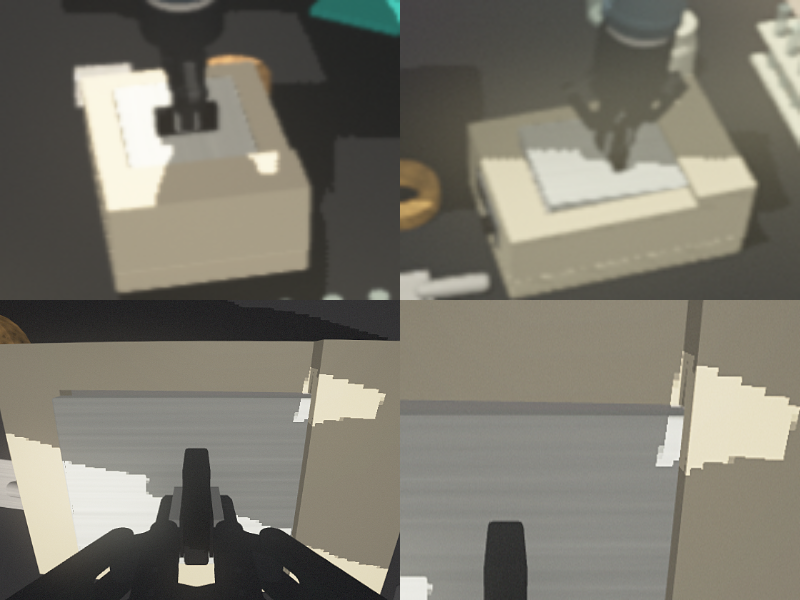

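Front edge is just inside the front wall (lower-left tile, cover corner 55,397 right of the recess corner 62,392), with 6.3 N on the seal. I continue down.

Emit:
{"fn": "carry_out", "kwargs": {
  "plan": [
    [[-0.0002,0,-0.0012,0.0004,-0.012,0,0],[-0.0004,0,-0.0024,0.0008,-0.024,0,0],[-0.0006,0,-0.0036,0.0012,-0.036,0,0],[-0.0008,0,-0.0048,0.0016,-0.048,0,0],[-0.0008,0,-0.0053,0.0018,-0.052,0,0]]
  ]
}}

```text
time_s: 10.45
eef_pos: [0.5967, 0.0173, 0.1116]
eef_rot: [-0.013, 0.694, 0.72, -0.013]
wrist_force: [-5.7, -0.1, -0.4]
opening: 0.149
grasp_force: 60.0
```

```bash
python3 g.py 9; python3 -c "
from h import *
F=[]
for i in range(4): camera('side'); F.append(get_obs()['wrist_force'])
print(np.mean(F,0).round(2),np.std(F,0).round(2),get_obs()['torque'].round(2))"
```

```text
10.45 [0.5967 0.0173 0.1116] [-0.036 -0.001 -0.999] [-5.7 -0.1 -0.4]
size [157.8 197.6] yaw rel 89.89 tilt 0.48 roll 1.54 C local [-28.8  11.1   3.7] rear bottom [56.2 11.1  3. ] front bottom [-113.8   11.1    4.4]
visible: +y edge [np.float64(58.9), np.float64(59.2), np.float64(58.6)] front x top [np.float64(-79.3), np.float64(-76.1), np.float64(-73.3), np.float64(-62.8)] ledge-relative bottom z at xr=82: 2.3
[-6.21 -0.02 -1.2 ] [0.25 0.46 0.58] [ 0.09  0.86 -0.09]
```

Emit:
{"fn": "carry_out", "kwargs": {
  "plan": [
    [[-0.0002,0,-0.001,0.0003,-0.009,0,0],[-0.0004,0,-0.002,0.0006,-0.018,0,0],[-0.0006,0,-0.003,0.0009,-0.027,0,0],[-0.0008,0,-0.004,0.0012,-0.035,0,0],[-0.0008,0,-0.004,0.0012,-0.035,0,0]]
  ]
}}

```text
time_s: 11.22
eef_pos: [0.596, 0.0173, 0.1078]
eef_rot: [-0.0, 0.694, 0.72, -0.0]
wrist_force: [-5.8, 0.1, -1.3]
opening: 0.15
grasp_force: 60.0
```

```bash
cat > z.py <<'E'
from h import *
from scipy.spatial.transform import Rotation as R
import sys
F=[];T=[]
for i in range(3): camera('side'); o=get_obs(); F.append(o['wrist_force']);T.append(o['torque'])
print(np.mean(F,0).round(2),np.mean(T,0).round(2),o['eef_pos'].round(4),R.from_quat(np.roll(o['eef_rot'],-1)).as_matrix()[:,2].round(4))
c,w=shot('wrist',sys.argv[1]+'.png')
B=np.array([.5935,.0187,.086]); e1=np.array([1,.0367,0]);e1/=np.linalg.norm(e1); e2=np.array([-e1[1],e1[0],0])
q=w.reshape(-1,3); q=q[~np.isnan(q[:,0])]
l=np.c_[(q-B)@e1,(q-B)@e2,q[:,2]-.086]*1000
k=(l[:,0]>-76)&(l[:,0]<60)&(abs(l[:,1])<56)&(abs(l[:,2]-12)<12)&((abs(l[:,0])>20)|(l[:,1]>35)); p=l[k]
for i in range(4):
    A=np.c_[p[:,:2],np.ones(len(p))]; s=np.linalg.lstsq(A,p[:,2],rcond=None)[0]; r=p[:,2]-A@s; p=p[abs(r)<max(1,1.5*np.std(r))]
top=lambda x,y:(s@[x,y,1])
r=l[(abs(l[:,2]-14)<2.5)&(l[:,1]>68)&(l[:,1]<85)&(abs(l[:,0])<60)]
rim=np.median(r[:,2])
print(len(p),'tilt',-np.degrees(s[0]).round(2),'roll',np.degrees(s[1]).round(2),'rim',rim.round(2),'rim slope',np.degrees(np.polyfit(r[:,0],r[:,2],1)[0]).round(2),'underside above ledge: front,mid,rear',[(top(x,0)-rim+14-12).round(2) for x in(-85,0,85)])
E
python3 z.py w10
```

```text
[-5.66 -0.07 -0.69] [-0.    0.85 -0.04] [0.5961 0.0173 0.1078] [-0.0018  0.     -1.    ]
37586 tilt 0.06 roll 0.06 rim 13.62 rim slope 0.02 underside above ledge: front,mid,rear [np.float64(0.19), np.float64(0.1), np.float64(0.01)]
```

Level and at ledge height. Now I press gently.

Emit:
{"fn": "carry_out", "kwargs": {
  "plan": [
    [[0,0,-0.0003,0,0,0,0],[0,0,-0.0006,0,0,0,0],[0,0,-0.0008,0,0,0,0],[0,0,-0.001,0,0,0,0],[0,0,-0.001,0,0,0,0]]
  ]
}}

```text
time_s: 11.83
eef_pos: [0.5961, 0.0173, 0.1077]
eef_rot: [-0.001, 0.694, 0.72, -0.001]
wrist_force: [-9.1, -0.8, 5.5]
opening: 0.153
grasp_force: 61.1
```

```bash
python3 z.py w11
```

```text
[-9.69  0.36  5.29] [ 0.05  1.36 -0.11] [0.5961 0.0173 0.1076] [-1.9e-03 -2.0e-04 -1.0e+00]
37627 tilt -0.02 roll 0.06 rim 13.61 rim slope -0.0 underside above ledge: front,mid,rear [np.float64(-0.04), np.float64(-0.01), np.float64(0.02)]
```

Emit:
{"fn": "carry_out", "kwargs": {
  "plan": [
    [[-0.0003,0,-0.0004,0,0,0,0],[-0.0006,0,-0.0008,0,0,0,0],[-0.0009,0,-0.0012,0,0,0,0],[-0.0012,0,-0.0015,0,0,0,0],[-0.0012,0,-0.0015,0,0,0,0]]
  ]
}}

```text
time_s: 12.45
eef_pos: [0.5961, 0.0172, 0.1077]
eef_rot: [0.0, 0.694, 0.72, 0.0]
wrist_force: [-9.4, 0.8, 11.9]
opening: 0.146
grasp_force: 61.8
```

```bash
python3 z.py w12
```

```text
[-8.83  0.8  11.26] [ 0.19  1.51 -0.09] [0.5961 0.0173 0.1076] [ 1.e-03 -3.e-04 -1.e+00]
37552 tilt -0.02 roll 0.06 rim 13.61 rim slope 0.01 underside above ledge: front,mid,rear [np.float64(-0.03), np.float64(-0.01), np.float64(0.01)]
```

Fully down under about 15 N. I ease the load off, then let go.

Emit:
{"fn": "carry_out", "kwargs": {
  "plan": [
    [[0,0,0.0006,0,0,0,0],[-0.0003,0,0.0012,0,0,0,0],[-0.0006,0,0.0015,0,0,0,0],[-0.001,0,0.0018,0,0,0,0],[-0.0012,0,0.0018,0,0,0,0]]
  ]
}}

```text
time_s: 13.07
eef_pos: [0.5949, 0.0172, 0.1077]
eef_rot: [0.0, 0.694, 0.72, 0.0]
wrist_force: [-2.4, 0.2, 2.8]
opening: 0.156
grasp_force: 60.6
```

```bash
python3 z.py w13
```

```text
[-2.56 -0.53  3.9 ] [-0.04  0.35 -0.1 ] [0.5949 0.0172 0.1077] [ 8.e-04 -1.e-04 -1.e+00]
37433 tilt -0.02 roll 0.05 rim 13.61 rim slope 0.01 underside above ledge: front,mid,rear [np.float64(-0.03), np.float64(-0.0), np.float64(0.02)]
```

Emit:
{"fn": "carry_out", "kwargs": {
  "plan": [
    [[0,0,0,0,0,0,0.2],[0,0,0,0,0,0,0.3],[0,0,0,0,0,0,0.45],[0,0,0,0,0,0,0.6],[0,0,0,0,0,0,0.6]]
  ]
}}

```text
time_s: 13.68
eef_pos: [0.5941, 0.0175, 0.1068]
eef_rot: [-0.0, 0.694, 0.72, -0.0]
wrist_force: [0.2, 0.6, -0.3]
opening: 0.599
grasp_force: 0.0
```

Emit:
{"fn": "carry_out", "kwargs": {
  "plan": [
    [[0,0,0.003,0,0,0,0.6],[0,0,0.012,0,0,0,0.6],[0,0,0.03,0,0,0,0.6],[0,0,0.06,0,0,0,0.6],[0,0,0.09,0,0,0,0.6]]
  ]
}}

```text
time_s: 14.1
eef_pos: [0.5934, 0.0176, 0.1978]
eef_rot: [-0.001, 0.694, 0.72, -0.001]
wrist_force: [0.7, -0.5, -0.2]
opening: 0.598
grasp_force: 0.0
```

```bash
python3 z.py w14; python3 g.py 14 >/dev/null
```

```text
[ 1.18 -0.11  1.97] [ 0.02 -0.03 -0.02] [0.5964 0.0172 0.2013] [ 6.4e-03 -9.0e-04 -1.0e+00]
19433 tilt -0.02 roll -0.01 rim 13.58 rim slope 0.01 underside above ledge: front,mid,rear [np.float64(0.05), np.float64(0.08), np.float64(0.1)]g.py:15: RuntimeWarning: Mean of empty slice.
  m=p.mean(0); up=np.linalg.svd(p-m,full_matrices=False)[2][2]; up*=np.sign(up[2]); ctr=m
  ret = um.true_divide(
Traceback (most recent call last):
  File "g.py", line 15, in <module>
    m=p.mean(0); up=np.linalg.svd(p-m,full_matrices=False)[2][2]; up*=np.sign(up[2]); ctr=m
                    ~~~~~~~~~~~~~~~~~~~~~~~~~~~~~~~~~~~~~~~~~^^^
IndexError: index 2 is out of bounds for axis 0 with size 0
```

View pics/m14.png

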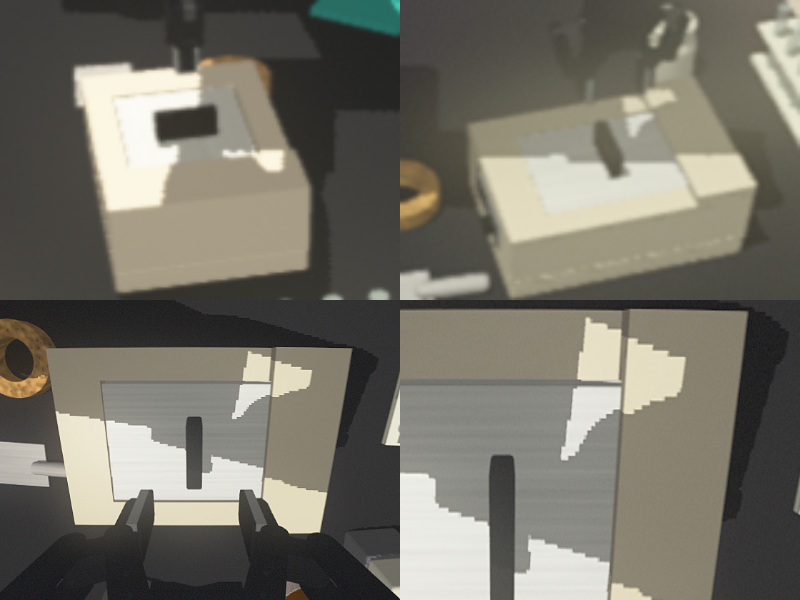

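The cover lies level in its recess (lower-left tile, corners about 100,382 and 270,382), its rear end under the hood, and the gripper is clear above it. I hand it in.

```bash
python3 -c "
from bench import hand_in; print(hand_in())"
```

```text
the job is handed in; nothing more can be done
None
```

The cover is back on the bath: its rear end is under the hood against the seal, it lies level and fully down in its recess, the gripper has let go and is clear, and the job is handed in at about 14 s (no verdict was returned).

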